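Pop a socket from the bench dispenser and trap it in the chute

TASK

Press the red paddle of the socket dispenser smoothly down with one finger so that it kicks the blue-banded socket out of its pocket, and trap that socket with the other finger as it rolls down the chute, before it drops off the open low end. Never touch the socket in its pocket and do not lift it, and leave everything else on the bench where it stands. The program finishes while still holding: one finger keeps the paddle fully down and the socket rests in the chute against the other finger.

Things in the scene. Friction and masses are not known exactly. Their poses are not given: they have to be found in the camera images.
- dispenser: fixed socket dispenser, grey base 270 x 200 mm, with an open-topped straight sloping chute. Origin: on the bench under the chute's middle; x uphill along the chute, y across it towards the paddle, z up. Chute: centred on y = 0, 60 mm wide inside, blue 4 mm walls 16 mm above its aluminium floor, which falls evenly at 9 degrees (0.158 mm per mm) towards -x
- lip (a point): middle of the pocket's lip, at the top of the chute floor: x = +64, y = 0, z = 64 mm of the dispenser. The pocket lies just uphill of it (x = 64 to 94 mm, cheeks up to 93 mm above the bench). Once over the lip the socket rolls down by itself and reaches trap_point within about half a second
- chute_end (a point): middle of the chute floor's open low end: x = -120, y = 0, z = 35 mm of the dispenser; the socket falls off here if nothing stops it
- trap_point (a point): point on the chute floor in its middle, straight beside the paddle's middle (x = -35, y = 0, z = 48 mm of the dispenser): a good place for the trapping finger
- socket: the blue-banded deep socket: dark steel cylinder 32 mm in diameter, 50 mm long, about 0.2 kg, lying across the chute (its own y is its length); origin at its centre. It starts in the pocket, 7 mm below the lip, centre at x = +78, y = 0, z = 73 mm of the dispenser; on the chute its centre is 16 mm above the floor. It turns as it rolls
- socket_center (a point): centre of the blue-banded socket
- paddle (a joint): turn of the paddle's rocker, rad: 0 = up (as it starts), 0.22 = hard stop, fully down; the socket is kicked over the lip at about 0.13. A spring lifts the paddle again, and it is damped: a slow press takes about 4 to 8 N at its middle, a quick one more. Press smoothly (2 to 8 cm/s): a jab can throw the socket
- paddle_top (a point): middle of the red paddle's top (44 x 44 mm, level when up, 66 mm above the bench), moving with it; x = -35, y = +72 mm of the dispenser. Hinged on a line along y at x = +10 mm, it sinks 10 mm here, then slopes down to -x. Fully down it is still 8 mm above the chute floor beside it: two level fingertips 72 mm apart, one on the paddle, one in the chute's middle, clear the floor
- spare_yellow: spare socket with a yellow band standing upright near the dispenser, 30 mm diameter, 50 mm tall; bystander, origin under its centre
- spare_red: spare socket with a red band standing upright near the dispenser, 34 mm diameter, 50 mm tall; bystander, origin under its centre
- spray: red and white spray can, 54 mm diameter, 150 mm tall, beyond the high end of the dispenser; bystander, origin under its centre
- jar: amber glass jar, 70 mm diameter, 90 mm tall; bystander, origin under its centre
- mug: blue mug, 80 mm diameter, 90 mm tall; bystander, origin under its centre
- driver: screwdriver with orange handle lying on the bench; bystander
- bin: open red plastic parts bin, 160 x 110 x 60 mm; bystander, origin under its centre
Mind the look-alikes: they are no part of the job. Leave any green, orange or purple look-alike of the socket alone.

How it is judged:
On the way, in this order (a step that is already met when the one before it is completed fails the run):
1. the paddle is pressed and kicks the socket over the lip of its pocket (value of joint paddle above 0.12 rad and x of socket_center in the frame of dispenser below 0.062 m).
2. the socket is stopped in the chute by a finger while the paddle is held down (value of joint paddle above 0.15 rad and x of socket_center in the frame of dispenser between -0.115 and 0.05 m and linear speed of socket below 0.03 m/s and y of socket_center in the frame of dispenser between -0.03 and 0.03 m and z of socket_center in the frame of dispenser between 0.045 and 0.085 m and contact force between the fingers and socket above 0.03 N and contact force between the fingers and dispenser above 0.5 N), for 0.3 s.
At the end, for the whole second after the job is handed in: The paddle is held at 0.15 rad or more by a finger, and the socket lies in the chute (centre between x = -115 and +50 mm of the dispenser, not lifted), at rest (below 0.03 m/s) and touching a finger (all of step 2); the arm keeps its last pose, push and grip.
It fails at once if the socket is touched while it lies in its pocket (x of socket_center in the frame of dispenser above 0.068 m and contact force between the arm and socket above 0.3 N).
It fails at once if the socket leaves the chute (z of socket_center in the frame of dispenser below 0.042 m or x of socket_center in the frame of dispenser below -0.125 m or y of socket_center in the frame of dispenser above 0.035 m or y of socket_center in the frame of dispenser below -0.035 m).
It fails at once if the socket is lifted (z of socket_center in the frame of dispenser above 0.125 m).
It fails at once if another thing on the bench is moved by more than 15 mm (distance of any of spare_yellow, spare_red, spray, jar, mug, driver, bin from where it was at the start of the episode above 0.015 m).
It also fails if it takes over 32 s, if anything falls off the work surface, if the arm or the gripper's body presses on something with over 40 N, if the wrist force passes 120 N, or if a joint passes its speed limit or range.

ROBOT

A 6-joint arm with a two-finger parallel gripper is mounted at the origin on the work surface. World frame = base frame: x ahead of the robot, y to its left, z up, the work surface at z = 0. Lengths are in m, angles in rad, forces in N, time in s.
With the tool pointing down it reaches from about 0.3 to 0.75 m from the base axis. Payload 8.5 kg.
Tool frame: the origin (TCP) lies midway between the tips of the shut fingers; the grasp point (between the pads) lies 19 mm behind it; y points along the fingers, z is the direction in which the jaws open and shut, and the axes are right-handed (so a half turn about y gives the same grasp; the last joint's range is limited). The gripper opens to 88 mm and grips with 3 to 60 N. Pads are 18 mm wide; open, the fingers measure 123 mm over their backs; the gripper's body (75 mm by 187 mm) begins 45 mm behind the grasp point.
Start: joints at [0.914, 0.381, 1.297, -0, 1.464, -0.215], TCP at [0.235, 0.497, 0.239] pointing down, gripper open.
Joint ranges: [-3.11, 3.11], [-0.89, 2.33], [0.22, 2.48], [-1.42, 4.56], [0.17, 2.85], [-2.88, 2.88]. Speed limits (rad/s): [2.39, 2.39, 3.14, 3.14, 3.14, 3.14].

INTERFACE

Orientations are given as [roll, pitch, yaw] about the fixed x, y, z axes, in that order (R = Rz(yaw) Ry(pitch) Rx(roll)).
In Python, from plant import arm gives the robot as it stands.
- The arm moves only by the tool send_rows, never from a script. Its argument "commands" is a list that holds one entry, the list of rows, each a list of 4 numbers: the shift along the tool's x, y, z in units of 0.05 m (1.0 is 0.05 m), then the turn about the tool's y in units of 0.5 rad (1.0 is 0.5 rad). A call has 1 to 5 rows; each row shifts and turns the pose as measured when the row begins, along the tool's axes as they then stand; what a row does not reach is not made up. A row lasts 1/10 s, in which the tool goes at most 50 mm and 8.59 degrees, less where a joint would pass 70% of its speed; a pose out of reach is approached as far as the arm can. A call with a number of a shift or a turn outside -1 to 1 is refused whole. A call with a gripper value outside its range is refused whole. "gripper" is the opening, from 0 (shut) to 1 (fully open), set as the call begins (left out, the last holds). The fingers move at their own pace and stop on an object; "newtons" is the grip in N (left out, the last holds). Time passes only in rows, so rows that do not move let the fingers close. It gives the time, the measured TCP pose, the force and the opening at its end, in the units of the state.
- arm.state(): the state, without advancing time (a new reading comes with each control period).
- arm.read_camera(name): name is "scene" or "side" or "wrist"; returns the picture (480x640x3 uint8, red, green, blue); there is no depth.
- arm.camera_model(name): a dict with "K" (3x3 intrinsics, pixels), "distortion" ([k1, k2, p1, p2, k3] as OpenCV has them; the pictures are not rectified), "R" (3x3) and "t" (3): a world point X has camera coordinates R X + t. Camera axes: x right, y down, z forward; pixel columns grow to the right and rows downward; lengths in m; the calibration is good to about 2 mm. A picture is of the moment at which its call begins: read the wrist's pose just before it. camera_model takes no time and is no camera call; for the wrist camera it gives the pose at the moment of the call.
- arm.close_job(): hands the job in, once; it reports no verdict.
The state is a dict: "time_s": time; "joint_positions": joint angles; "joint_vel": joint speeds; "joint_torque": joint torques, N m; "tool_pos": TCP position; "eef_rot": TCP orientation; "force": force on the tool from outside, world axes, zero at the start; "moment": the same for the moment, N m; "grip_width": opening from 0.0 (shut) to 1.0 (fully open).
Only numpy, scipy, OpenCV 4.12 (cv2) and the standard library are available. Lean on these libraries where they do the work, as an engineer would, in place of code of your own. Each camera call takes 0.05 s, during which the arm holds its last target. There are 200 camera calls.

## Working session

There is one attempt and no reset: what is moved stays moved. The work goes in short steps, Python scripts to look and compute and a tool call to move; the robot and the scene stay as the last step left them, time stands still between calls to the robot, and variables do not carry over. Pictures are saved under pics/ and viewed, about 8 in all and at most 12, crops included, and the job is handed in when it is done.

Besides the shell and the picture viewer there is one more tool, called after "Emit:" as name(argument=value, ...), one argument or row to a line, values as JSON. send_rows: Moves the arm, as the interface text tells. Shifts and turns lie within -1 to 1; 1 stands for 0.05 m of shift or 0.5 rad of turn. Its arguments: {"type":"object","properties":{"commands":{"type":"array","items":{"type":"array","items":{"type":"array","items":{"type":"number"}}}},"gripper":{"type":"number"},"newtons":{"type":"number"}},"required":["commands"]}

```bash
mkdir -p pics; ls
python3 - <<'E'
from plant import arm
import cv2,numpy as np
print(arm.state())
for n in("scene","side"):
    cv2.imwrite(f"pics/{n}0.png",arm.read_camera(n)[:,:,::-1])
    m=arm.camera_model(n);print(n,{k:np.round(v,4).tolist() for k,v in m.items()})
E
```

```text
pics
{'time_s': 0.0, 'joint_positions': array([ 9.13725242e-01,  3.81198037e-01,  1.29830026e+00, -3.12225766e-05,
        1.46359671e+00, -2.15330739e-01]), 'joint_vel': array([-0.00267098,  0.00067229,  0.00046847,  0.00127136, -0.00080793,
       -0.00016183]), 'joint_torque': array([ 2.25324809e-03, -4.37937176e+01, -2.24559903e+01,  7.14413146e-02,
        3.52085440e-02, -1.38891041e-04]), 'tool_pos': array([0.23497025, 0.49695132, 0.23812336]), 'eef_rot': array([-1.57227062e+00,  2.90687726e-04, -4.41737196e-01]), 'force': array([-0.30935719,  0.12850729,  0.26563884]), 'moment': array([ 0.01881574,  0.01682316, -0.0286532 ]), 'grip_width': 1.000767722029435}
scene {'K': [[480.2115, 0.0, 310.7276], [0.0, 480.2115, 239.3412], [0.0, 0.0, 1.0]], 'distortion': [0.0348, 0.0, 0.0, 0.0, 0.0], 'R': [[0.5734, 0.8192, -0.0055], [0.645, -0.4556, -0.6136], [-0.5052, 0.3483, -0.7896]], 't': [-0.3539, -0.3504, 1.5239]}
side {'K': [[486.9498, 0.0, 320.5359], [0.0, 486.9498, 240.5965], [0.0, 0.0, 1.0]], 'distortion': [-0.1209, 0.0, 0.0, 0.0, 0.0], 'R': [[0.9215, -0.3884, -0.0095], [-0.2627, -0.6048, -0.7518], [0.2862, 0.6952, -0.6593]], 't': [-0.5674, 0.2157, 1.1389]}
```

View pics/scene0.png

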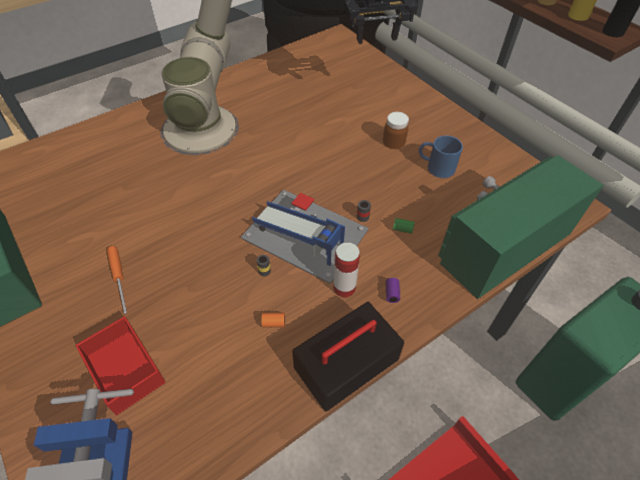

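View pics/side0.png

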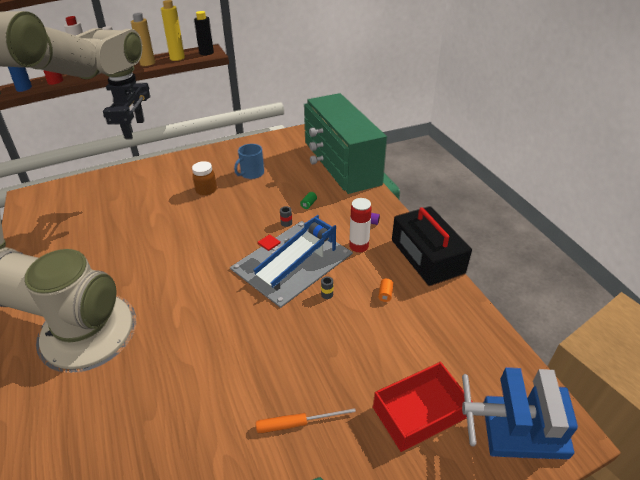

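The scene view shows the red paddle at (303,202), the chute from about (260,220) to (330,235), and the spray can at (346,270). In the side view the paddle is at (269,242) and the pocket at about (320,228). The green, orange and purple cylinders are decoys, and the blue-banded socket should be the one in the pocket. I'll enlarge that area to confirm.

```bash
cat > h.py <<'E'
from plant import arm
import cv2,numpy as np
def ray(n,uv,m=None):
    m=m or arm.camera_model(n); R=np.array(m["R"]);t=np.array(m["t"])
    p=cv2.undistortPoints(np.float64(uv).reshape(-1,1,2),np.array(m["K"]),np.array(m["distortion"]))[:,0]
    return -R.T@t, np.c_[p,np.ones(len(p))]@R
def onz(n,uv,z,m=None):
    c,d=ray(n,uv,m); return c+d*((z-c[2])/d[:,2])[:,None]
def proj(n,X,m=None):
    m=m or arm.camera_model(n)
    return cv2.projectPoints(np.float64(X).reshape(-1,1,3),cv2.Rodrigues(np.array(m["R"]))[0],np.array(m["t"]),np.array(m["K"]),np.array(m["distortion"]))[0][:,0]
E
python3 - <<'E'
from h import *
a=cv2.imread("pics/scene0.png")[180:285,235:375];b=cv2.imread("pics/side0.png")[205:310,225:365]
cv2.imwrite("pics/crop.png",np.vstack([cv2.resize(a,None,fx=5,fy=2.85*1.0) if 0 else cv2.resize(a,(400*1,300)),cv2.resize(b,(400,300))]))
big=np.hstack([cv2.resize(a,(400,300)),cv2.resize(b,(400,300))]);cv2.imwrite("pics/crop.png",big)
for n,(x0,y0,x1,y1) in dict(scene=(285,190,320,215),side=(250,230,290,255)).items():
    im=cv2.imread(f"pics/{n}0.png");h=cv2.cvtColor(im,cv2.COLOR_BGR2HSV)
    m=((h[...,0]<6)|(h[...,0]>174))&(h[...,1]>190)&(h[...,2]>150)
    k=np.zeros_like(m);k[y0:y1,x0:x1]=1;m&=k
    ys,xs=np.nonzero(m);q=cv2.boxPoints(cv2.minAreaRect(np.c_[xs,ys].astype(np.float32)))
    print(n,m.sum(),xs.mean(),ys.mean(),q.round(1).tolist(),onz(n,[[xs.mean(),ys.mean()]],.066).round(4), onz(n,q,.066).round(4).tolist())
    # white chute floor
    m=(h[...,1]<60)&(h[...,2]>165); k=np.zeros(m.shape,bool)
    if n=="scene":k[200:245,250:328]=1
    else:k[230:292,245:320]=1
    m&=k; nn,l,s,c=cv2.connectedComponentsWithStats(m.astype(np.uint8)); i=1+s[1:,4].argmax()
    ys,xs=np.nonzero(l==i);print(s[i],cv2.approxPolyDP(cv2.convexHull(np.c_[xs,ys].astype(np.int32)),2.5,True)[:,0].tolist())
E
```

```text
scene 0 nan nan [[0.0, 0.0], [0.0, 0.0], [0.0, 0.0], [0.0, 0.0]] [[nan nan nan]] [[-1.0363, -0.3025, 0.066], [-1.0363, -0.3025, 0.066], [-1.0363, -0.3025, 0.066], [-1.0363, -0.3025, 0.066]]
[258 207  62  30 823] [[319, 225], [307, 236], [258, 217], [269, 207]]
side 182 268.34615384615387 241.7032967032967 [[257.29998779296875, 241.5], [272.5, 231.3000030517578], [279.5, 241.6999969482422], [264.20001220703125, 251.8000030517578]] [[0.4917 0.0563 0.066 ]] [[0.4653, 0.0688, 0.066], [0.5154, 0.0921, 0.066], [0.5185, 0.0447, 0.066], [0.4696, 0.023, 0.066]]
[256 235  58  50 929] [[311, 235], [313, 244], [270, 284], [256, 274], [301, 236]]<stdin>:10: RuntimeWarning: Mean of empty slice.
  ret = ret.dtype.type(ret / rcount)
```

View pics/crop.png

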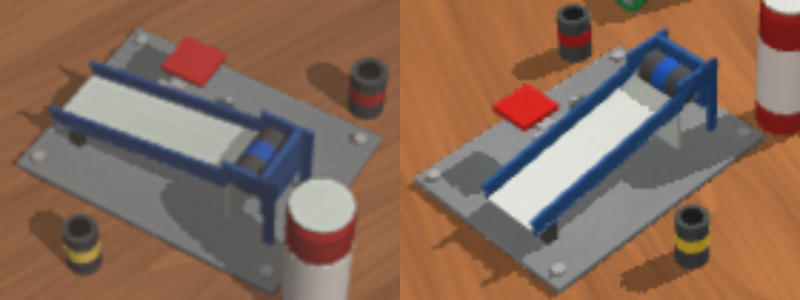

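The crop confirms the target. The socket lying in the pocket has a blue band, at (326,233) in scene and (318,230) in side. The other candidates are standing spares (red (363,210), yellow (264,265)) and decoys (green (403,226), orange (272,320), purple (392,290)). Next I'll fit the dispenser frame.

Run:
```python
from h import *
S=dict(scene=(235,180),side=(225,205))
cr=lambda n,u,v:[S[n][0]+(u-(400 if n=="side" else 0))*.35,S[n][1]+v*.35]
P=[]
def add(n,uv,X):P.append((onz(n,[uv],X[2])[0,:2],X[:2],n))
z=.066
for n in S:
    im=cv2.imread(f"pics/{n}0.png");h=cv2.cvtColor(im,cv2.COLOR_BGR2HSV)
    m=(((h[...,0]<8)|(h[...,0]>172))&(h[...,1]>150)&(h[...,2]>120)).astype(np.uint8)
    k=np.zeros_like(m);x0,y0,x1,y1=dict(scene=(285,190,320,215),side=(250,230,290,255))[n];k[y0:y1,x0:x1]=1
    ys,xs=np.nonzero(m&k);print(n,len(xs));add(n,[xs.mean(),ys.mean()],(-.035,.072,.064))
    b=((h[...,0]>105)&(h[...,0]<125)&(h[...,1]>150)&(h[...,2]>150)).astype(np.uint8)
# chute wall / floor ends, crop pixels
add("side",cr("side",486,193),(-.120,.030,.035));add("side",cr("side",533,231),(-.120,-.030,.035))
add("side",cr("side",664,70),(.078,0,.087))
add("scene",cr("scene",263,149),(.078,0,.087))
# base corners (y offset unknown): report only
for n,c in dict(scene=[(18,163),(138,27),(381,138),(268,291)],side=[(415,178),(622,45),(764,135),(560,292)]).items():
    C=onz(n,[cr(n,*q) for q in c],.006);print(n,"corners",C[:,:2].round(3).tolist())
A=np.array([p[0] for p in P]);B=np.array([p[1] for p in P])
a,b=A-A.mean(0),B-B.mean(0);yaw=np.arctan2((b[:,0]*a[:,1]-b[:,1]*a[:,0]).sum(),(a*b).sum())
R=np.array([[np.cos(yaw),-np.sin(yaw)],[np.sin(yaw),np.cos(yaw)]]);t=A.mean(0)-R@B.mean(0)
print("yaw",yaw,"org",t);print(((A-(B@R.T+t))*1000).round(1),[p[2] for p in P])
print("trap",R@[-.035,0]+t,"paddle",R@[-.035,.072]+t)
```

```text
scene 222
side 211
scene corners [[0.461, -0.111], [0.382, 0.071], [0.629, 0.177], [0.703, -0.007]]
side corners [[0.383, 0.066], [0.631, 0.172], [0.706, -0.01], [0.461, -0.119]]
yaw 0.387432000293048 org [0.55293628 0.0058522 ]
[[-0.4  2.9]
 [-1.2 -1.7]
 [ 1.7  3. ]
 [ 2.7 -2. ]
 [-5.7 -7.6]
 [ 2.9  5.5]] ['scene', 'side', 'side', 'side', 'side', 'scene']
trap [ 0.5205304  -0.00737122] paddle [0.49332793 0.05929231]
```

Emit:
send_rows(
  commands=[
    [[0,0,0,-0.28],[0,0,0,-0.28],[0,0,0,-0.28],[0,0,0,-0.28],[0,0,0,-0.28]],
  ],
  gripper=0.62,
)

```text
time_s: 0.6
tool_pos: [0.2345, 0.4963, 0.2363]
eef_rot: [-1.574, 0.005, 0.283]
force: [0.1, 0.4, 0.4]
grip_width: 0.623
```

Emit:
send_rows(
  commands=[
    [[0.1,0,-0.4,-0.24],[0.12,0,-0.9,0],[0.12,0,-0.9,0],[0.12,0,-0.9,0],[0.12,0,-0.9,0]],
  ],
)

```text
time_s: 1.1
tool_pos: [0.3393, 0.3209, 0.2345]
eef_rot: [-1.574, 0.008, 0.422]
force: [0.5, 0.7, -0.2]
grip_width: 0.62
```

Emit:
send_rows(
  commands=[
    [[0.12,0,-0.9,0],[0.12,0,-0.9,0],[0.12,0,-0.9,0],[0.12,0,-0.9,0],[0.1,0,-0.6,0]],
  ],
)

```text
time_s: 1.6
tool_pos: [0.4548, 0.1317, 0.2341]
eef_rot: [-1.574, 0.01, 0.421]
force: [1.1, 0.7, -0.2]
grip_width: 0.618
```

Emit:
send_rows(
  commands=[
    [[0.06,0,-0.9,0.02],[0.06,0,-0.9,0],[0,0,-0.4,0],[0,0,0,0],[0,0,0,0]],
  ],
)

```text
time_s: 2.1
tool_pos: [0.507, 0.0258, 0.2325]
eef_rot: [-1.572, 0.013, 0.405]
force: [0.1, 0.7, -0.3]
grip_width: 0.618
```

Run:
```python
from h import *
import pickle
s=arm.state();m=arm.camera_model("wrist");im=arm.read_camera("wrist")[:,:,::-1]
cv2.imwrite("pics/w1.png",im);pickle.dump((m,s),open("w1.pkl","wb"));print(s["time_s"],s["tool_pos"],s["eef_rot"],s["joint_positions"])
R=np.array(m["R"]);print("cam",-R.T@np.array(m["t"]))
```

```text
2.1 [0.50699686 0.02575439 0.2324699 ] [-1.57180965  0.01302141  0.40505027] [-0.17876177  0.31657082  1.41548353 -0.00811516  1.41984949 -2.15335328]
cam [ 0.43931118 -0.00460624  0.37945917]
```

View pics/w1.png

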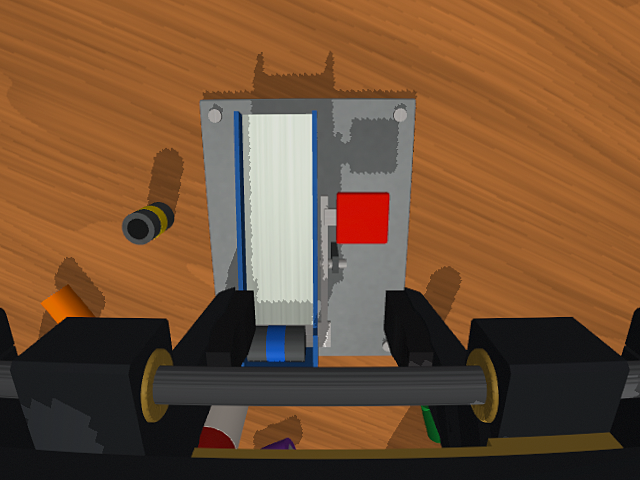

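The wrist view shows the paddle square at (337–389, 192–243), the floor's low end at y≈114 (x 242–313), and the blue band at (278,343). I'll refine the fit from these.

Run:
```python
from h import *
import pickle
m,s=pickle.load(open("w1.pkl","rb"));im=cv2.imread("pics/w1.png");h=cv2.cvtColor(im,cv2.COLOR_BGR2HSV)
r=(((h[...,0]<8)|(h[...,0]>172))&(h[...,1]>170)&(h[...,2]>120));r[:170]=0;r[270:]=0
ys,xs=np.nonzero(r);q=cv2.boxPoints(cv2.minAreaRect(np.c_[xs,ys].astype(np.float32)))
Q=onz("wrist",q,.066,m);print("paddle",Q.mean(0),[np.linalg.norm(Q[i]-Q[i-1]).round(4) for i in range(4)],q.round(0).tolist())
w=(h[...,1]<60)&(h[...,2]>150);w[:,:235]=0;w[:,320:]=0
for v in(120,135,140,180,220,260):
    x=np.nonzero(w[v,235:320])[0]+235;print(v,x.min(),x.max())
b=(h[...,0]>100)&(h[...,0]<125)&(h[...,1]>120)
for v in(125,150,180,220,260):
    x=np.nonzero(b[v,225:330])[0]+225;g=np.split(x,np.nonzero(np.diff(x)>3)[0]+1);print(v,[(int(k[0]),int(k[-1])) for k in g])
col=np.nonzero(w[:,280])[0];print("floor top row",col.min())
# floor centre line with x scale: low end midpoint
P=[onz("wrist",[[278,113.5]],.035,m)[0,:2],Q.mean(0)[:2]];B=np.array([[-.12,0],[-.035,.072]])
for name,p in(("floor L",(242.5,113.5)),("floor R",(312.5,113.5))):print(name,onz("wrist",[p],.035,m))
d=P[1]-P[0];e=B[1]-B[0];print("len",np.linalg.norm(d),np.linalg.norm(e),"yaw",np.arctan2(d[1],d[0])-np.arctan2(e[1],e[0]))
e1=Q[1]-Q[0];print("paddle edge angs",[np.arctan2(*(Q[i]-Q[i-1])[[1,0]]).round(3) for i in range(4)])
for yaw in(.39,.405,.42):
    R=np.array([[np.cos(yaw),-np.sin(yaw)],[np.sin(yaw),np.cos(yaw)]])
    print(yaw,"org pad",P[1]-R@B[1],"org end",P[0]-R@B[0],"tcp target",P[1]-R@[0,.036])
C=onz("wrist",[(201,100),(415,100)],.006,m);print("base edge",C, np.arctan2(*(C[0]-C[1])[[0,1]]))
```

```text
paddle [0.49356393 0.05721496 0.066     ] [np.float64(0.0428), np.float64(0.0426), np.float64(0.0429), np.float64(0.0442)] [[336.0, 193.0], [388.0, 193.0], [388.0, 243.0], [336.0, 243.0]]
120 243 311
135 243 311
140 243 311
180 244 311
220 245 312
260 246 312
125 [(234, 241), (312, 316)]
150 [(235, 242), (312, 316)]
180 [(235, 243), (313, 316)]
220 [(236, 243), (313, 316)]
260 [(237, 244), (313, 317)]
floor top row 114
floor L [[ 0.45525534 -0.0694519   0.035     ]]
floor R [[ 0.43194474 -0.01421449  0.035     ]]
len 0.11057659475312966 0.11139569111954016 yaw 0.39781256216165095
paddle edge angs [np.float64(-2.726), np.float64(1.977), np.float64(0.453), np.float64(-1.167)]
0.39 org pad [0.55330931 0.0039281 ] org end [0.55445471 0.00426099] tcp target [0.50725071 0.02391824]
0.405 org pad [0.55410186 0.00483025] org end [0.55375791 0.00592063] tcp target [0.50774861 0.02412728]
0.42 org pad [0.5548808  0.00574417] org end [0.55303629 0.00756963] tcp target [0.50824331 0.02434376]
base edge [[ 0.46008148 -0.11481806  0.006     ]
 [ 0.38265455  0.06699641  0.006     ]] 2.7389965011186312
```

Emit:
send_rows(
  commands=[
    [[0,0.6,-0.03,0],[0,0.7,0,0],[0,0.7,0,0],[0,0.5,0,0],[0,0,0,0]],
  ],
)

```text
time_s: 2.65
tool_pos: [0.5046, 0.0302, 0.1056]
eef_rot: [-1.574, 0.009, 0.414]
force: [-0.3, -0.0, 0.3]
grip_width: 0.62
```

Run:
```python
from h import *
s=arm.state();m=arm.camera_model("wrist");im=arm.read_camera("wrist")[:,:,::-1]
cv2.imwrite("pics/w2.png",im);print(s["tool_pos"],s["eef_rot"],s["force"])
d=s["tool_pos"][:2]-[.5539,.0053];c,n=np.cos(.404),np.sin(.404);print("disp frame",d[0]*c+d[1]*n,-d[0]*n+d[1]*c)
```

```text
[0.50458689 0.03021629 0.10564975] [-1.57362678  0.00901005  0.41384154] [-0.30862103 -0.01901912  0.27058693]
disp frame -0.03554862617800108 0.04229538229822477
```

View pics/w2.png

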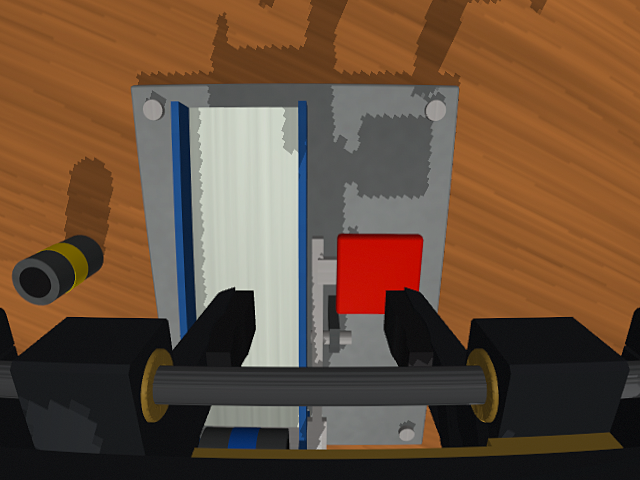

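The fingers straddle as planned: the left tip is over the chute at (243,292) and the right one over the paddle side at (400,292). The descent drifted +6 mm in dispenser y, so I'll correct that while descending.

Emit:
send_rows(
  commands=[
    [[0,0.15,-0.12,0.02],[0,0.15,0,0],[0,0.15,0,0],[0,0,-0.02,0],[0,0,0,0]],
  ],
)

```text
time_s: 3.2
tool_pos: [0.5103, 0.0238, 0.0873]
eef_rot: [-1.579, 0.0, 0.405]
force: [0.4, -0.4, 0.8]
grip_width: 0.615
```

```bash
cat > st.py <<'E'
from h import *
s=arm.state();print(s["time_s"],s["tool_pos"],s["eef_rot"],s["force"])
d=s["tool_pos"][:2]-[.5539,.0053];c,n=np.cos(.404),np.sin(.404);print("disp frame",d[0]*c+d[1]*n,-d[0]*n+d[1]*c)
E
python3 st.py
```

```text
3.2 [0.51027757 0.02384047 0.08733681] [-1.57931489e+00  3.35919288e-04  4.04754340e-01] [ 0.40708599 -0.40281682  0.84369981]
disp frame -0.03282239760910949 0.034195841735736296
```

Emit:
send_rows(
  commands=[
    [[-0.04,0.12,0.03,0],[0,0.12,0,0],[0,0.1,0,0],[0,0,0,0]],
  ],
)

```text
time_s: 3.6
tool_pos: [0.5078, 0.0243, 0.0693]
eef_rot: [-1.58, -0.0, 0.405]
force: [0.4, 0.2, 0.1]
grip_width: 0.621
```

```bash
python3 st.py
```

```text
3.6 [0.50779318 0.02427248 0.06929833] [-1.57970681e+00 -3.42349048e-04  4.04589072e-01] [0.38792289 0.16348492 0.12305591]
disp frame -0.03493695896908987 0.03556968722496287
```

Emit:
send_rows(
  commands=[
    [[0,0.07,0,0],[0,0.08,0,0],[0,0.08,0,0],[0,0.08,0,0],[0,0.08,0,0]],
  ],
)

```text
time_s: 4.1
tool_pos: [0.506, 0.0232, 0.0553]
eef_rot: [-1.581, 0.002, 0.407]
force: [-16.8, -0.8, 59.5]
grip_width: 0.621
```

Emit:
send_rows(
  commands=[
    [[0,-0.01,0,0],[0,0,0,0]],
  ],
)

```text
time_s: 4.3
tool_pos: [0.5059, 0.0232, 0.0591]
eef_rot: [-1.583, 0.0, 0.408]
force: [-0.7, 1.3, 4.8]
grip_width: 0.621
```

```bash
python3 st.py
python3 - <<'E'
from h import *
a=arm.read_camera("side")[:,:,::-1];b=arm.read_camera("wrist")[:,:,::-1]
cv2.imwrite("pics/p1.png",np.hstack([cv2.resize(a[205:310,225:365],(400,300)),cv2.resize(b,(400,300))]))
E
```

```text
4.3 [0.5059346  0.02321878 0.05912039] [-1.58255518e+00  9.19291494e-05  4.07677640e-01] [-0.72320164  1.26851222  4.81074186]
disp frame -0.037060127726324735 0.035331415792299745
```

View pics/p1.png

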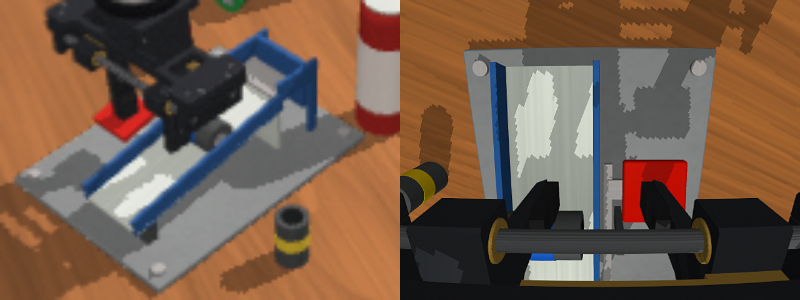

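The socket is trapped: in side it lies against the chute finger at crop (210,135), and the other finger is holding the paddle down. The hand rebounded to z=59.1 mm with 4.8 N, so I'll ease back down to the stop.

Emit:
send_rows(
  commands=[
    [[0,0.02,0,0],[0,0.01,0,0]],
  ],
)

```text
time_s: 4.6
tool_pos: [0.5059, 0.0231, 0.0588]
eef_rot: [-1.583, -0.001, 0.407]
force: [-2.0, 0.2, 8.1]
grip_width: 0.623
```

Emit:
send_rows(
  commands=[
    [[0,0.03,0,0],[0,0.02,0,0],[0,0,0,0]],
  ],
)

```text
time_s: 4.9
tool_pos: [0.5059, 0.0232, 0.0584]
eef_rot: [-1.584, -0.002, 0.407]
force: [-1.7, 0.3, 6.8]
grip_width: 0.622
```

Emit:
send_rows(
  commands=[
    [[0,0.04,0,0],[0,0.03,0,0]],
  ],
)

```text
time_s: 5.1
tool_pos: [0.5059, 0.0232, 0.0572]
eef_rot: [-1.585, -0.003, 0.408]
force: [-7.2, -1.3, 22.2]
grip_width: 0.621
```

At the stop now, with 22 N. I'll check that it stays steady with the socket at rest.

Run:
```python
from h import *
L=[]
for i in range(10):
    L.append(arm.read_camera("wrist")[:,:,::-1].astype(int))
    s=arm.state();print(s["time_s"].__round__(2),s["tool_pos"].round(4),s["force"].round(1)) if i%3==0 else 0
print("image change first/last",np.abs(L[0]-L[-1]).max(2)[200:400].__gt__(40).sum())
a=arm.read_camera("side")[:,:,::-1];b=arm.read_camera("scene")[:,:,::-1]
cv2.imwrite("pics/p2.png",np.vstack([np.hstack([cv2.resize(a,(400,300)),cv2.resize(b,(400,300))]),np.hstack([cv2.resize(a[215:290,225:325],(400,300)),cv2.resize(L[-1].astype(np.uint8),(400,300))])]))
```

```text
5.15 [0.5059 0.0232 0.0573] [-5.7 -1.2 21. ]
5.3 [0.5059 0.0232 0.0573] [-6.7 -1.2 20. ]
5.45 [0.5059 0.0232 0.0573] [-6.  -0.6 19.5]
5.6 [0.5059 0.0232 0.0573] [-5.7 -1.1 19.7]
image change first/last 112
```

View pics/p2.png

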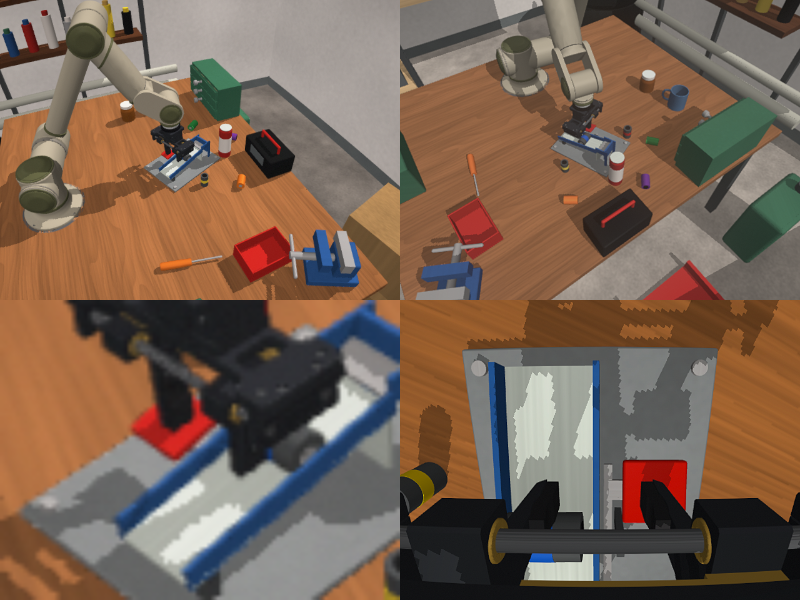

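The socket rests against the chute finger, the paddle is down, and the bystanders are in place. Before handing in I'll check whether the small image change is just noise.

Run:
```python
from h import *
a=arm.read_camera("wrist").astype(int)
for _ in range(8): b=arm.read_camera("wrist").astype(int)
d=np.abs(a-b).max(2)>40
ys,xs=np.nonzero(d);print(len(xs),"near socket",d[320:430,215:310].sum(), list(zip(xs,ys))[:12])
r=d[320:430,215:310];s=arm.state();print(s["time_s"],s["force"])
if r.sum()<15: print("closing",arm.close_job())
```

```text
1 near socket 0 [(np.int64(357), np.int64(40))]
6.15 [-6.41782723 -0.22675664 19.68599505]
the job is handed in; nothing more can be done
closing None
```

I pressed the paddle down with one finger and trapped the blue-banded socket in the chute with the other. The job was handed in at about 6.2 s while still holding both.

**Last checks that passed:**
- The tool pose was steady at z = 57.3 mm with about 20 N of upward force on the hand, which fits the paddle being on its hard stop.
- Two wrist pictures about 0.4 s apart showed no change around the socket, so it is at rest. The side view shows it lying against the trapping finger.
- The bystanders look unmoved in the camera views; I didn't measure their positions.

**Less clean:**
- At the end of the press the hard stop gave a brief 60 N peak at the wrist. That is under the 120 N wrist limit, and the contact was at the fingertip. The 40 N limit covers the arm and gripper body; I assumed it excludes the fingertips.
- After that peak I eased off and the hand rebounded to z = 59.1 mm with 5 N, where I estimated the paddle at about 0.19 rad. I then pressed gently back to the stop.
- An earlier pair of wrist pictures showed a small change (112 pixels), most likely settling; the later pair did not.

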